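# Set and close a cam hold-down clamp on a fixture plate

## Robot

A 6-joint arm with a two-finger parallel gripper is mounted at the origin on the work surface. World frame = base frame: x ahead of the robot, y to its left, z up, the work surface at z = 0. Lengths are in mm, angles in rad, forces in N, time in s.
With the tool pointing down it reaches from about 325 to 750 mm from the base axis. Payload 7.6 kg.
Tool frame: the origin (TCP) lies midway between the tips of the shut fingers; the grasp point (between the pads) lies 19 mm behind it (ctrl.pinch_z is the distance from the TCP to the grasp point, in mm); z points along the fingers, y is the direction in which the jaws open and shut (so a half turn about z gives the same grasp; the last joint's range is limited). The gripper opens to 85 mm and grips with 20 to 120 N. Pads are 22 mm wide; open, the fingers measure 114 mm over their backs; the gripper's body (76 mm by 85 mm) begins 54 mm behind the grasp point. The pads swing forward as they close: fully open they stand 13 mm farther back than shut.
Start: joints at [1.059, 0.052, 1.401, -0, 1.689, -0.07], TCP at [224.461, 474.621, 208.823] pointing down, gripper open.
Joint ranges: [-2.9, 2.9], [-0.91, 2.17], [0.12, 2.37], [-1.06, 4.2], [0.26, 2.73], [-2.93, 2.93]. Speed limits (rad/s): [2.57, 2.57, 3.01, 3.14, 3.14, 3.14].

## Interface

Orientations are given as a 3x3 rotation matrix whose columns are the frame's x, y, z axes.
In Python, from plant import ctrl, cams gives the robot as it stands.
- The arm moves only by the shell command python3 -m crank 'ROWS' [FORCE]. ROWS is JSON, a list of rows, each an object with "angular": the turn, a rotation vector about the tool's x, y, z in units of 6 degrees (1.0 is 6 degrees), a list of three; "delta_pos": the shift along the tool's x, y, z in units of 40 mm (1.0 is 40 mm), a list of three; "gripper": the finger opening in mm, from 0 to 85.4. In form: [{"angular": [wx, wy, wz], "delta_pos": [tx, ty, tz], "gripper": gripper}, ...]. A call has 1 to 12 rows; each row is the pose to reach, as a shift and turn from the pose measured when the call began, along the tool's axes at that moment; what a row does not reach only later rows make up. A row lasts 1/8 s, in which the tool goes at most 62.5 mm and 10.7 degrees, less where a joint would pass 70% of its speed; a pose out of reach is approached as far as the arm can. A call with a gripper value outside its range is refused whole. The fingers move at their own pace and stop on an object; FORCE is the grip in N (left out, the last holds). Time passes only in rows, so rows that repeat a pose let the fingers close. It gives the time, the measured TCP pose, the force and the opening at its end, in the units of the state.
- ctrl.get_obs(): the state, without advancing time (a new reading comes with each control period).
- cams.read_camera(name): name is "side" or "top" or "wrist"; returns (picture, depth): 480x640x3 uint8, red, green, blue; 480x640 float32, mm along the optical axis (not along the pixel's ray), 0 where there is no reading.
- cams.camera_info(name): a dict with "vertical_fov" (degrees; the focal length in pixels is half the picture's height over the tangent of half this angle, whatever the lens; pixels are square), "cx", "cy" (the principal point, pixels), "k1" (the pictures are not rectified: a ray, as slopes to the right and down, at radius r is drawn at 1 + k1 r^2 times it, then the intrinsics apply), "xyz" and "orientation" of the camera in the world; the wrist camera has in their place "tool_from_camera" (4x4, takes a point from camera to tool coordinates, whose origin is the TCP and whose axes are the flange's). Camera axes: x right, y down, z forward; pixel columns grow to the right and rows downward; lengths in mm; the calibration is good to about 2 mm. A picture is of the moment at which its call begins: read the wrist's pose just before it. camera_info takes no time and is no camera call.
- ctrl.close_job(): hands the job in, once; it reports no verdict.
The state is a dict: "t": time; "qpos": joint angles; "qvel": joint speeds; "joint_torque": joint torques, N m; "tool_pos": TCP position; "eef_rot": TCP orientation; "wrist_force": force on the tool from outside, world axes, zero at the start; "moment": the same for the moment, N m; "gripper_width": finger opening in mm.
Only numpy, scipy, OpenCV 4.12 (cv2) and the standard library are available. Lean on these libraries where they do the work, as an engineer would, in place of code of your own. Each camera call takes 0.05 s, during which the arm holds its last target. There are 200 camera calls.

## Task

Clamp the orange fixture plate on its nest. The clamp's knurled nut has been backed off too far: turn it so that the cam lever first bites when it stands half-way down, then flip the lever right down until it locks, and let go. Do not crush the plate by overtightening, and leave the plate and the things around it where they are.

Things in the scene. Friction and masses are not known exactly. Their poses are not given: they have to be found in the camera images.
- clamp: Fixed cam hold-down clamp of aluminium and steel. Origin on the bed, centre of its 100 x 75 mm flange, straight below the lever's pivot. x runs level along the clamp, away from the nut, to the side where the lever comes down; y is along the lever's hinge pin; z up. A 30 mm wide strap (top at 107 mm) runs to -x and carries the nut and, below it, a spindle with a 28 mm rubber foot over the plate.
- nut_grip (a point): Centre of the round knurled steel nut, 38 mm across, 26 mm high, axis vertical, at x -130, y 0, z 134 mm of the clamp (lever up), 14 mm clear above the strap; it sinks with the strap up to 10 mm. Clockwise from above lowers the foot 1.8 mm per rad, without moving the nut itself. Stiff (0.45 N m all the way), stays as left. At the start it needs about 0.8 to 3.8 rad clockwise, unknown.
- lever_pivot (a point): Point on the axis of the lever's hinge pin, mid-way between the clamp's two cheeks (50 mm apart outside, 143 mm high), 128 mm above the bed. The cam sits here: at lever angle a it has pushed strap, nut and foot down by 12 mm x (cos(1.40 - a) - 0.17); the crest is at 1.40 rad, after which the lever snaps to its stop and stays there.
- lever_grip (a point): Grip point in the middle of the lever's handle, 105 mm from the pivot axis (233 mm above the bed when upright). With the nut right, the handle resists from half-way on, with at most about 5 N here near 1.1 rad. Nut too loose: it bites later and weaker, or not at all; too tight: it bites earlier and resists harder. Right is a bite within about 0.1 rad of half-way.
- lever (a joint): Angle of the cam lever: 0 upright (open), growing as it swings over to the clamp's +x side (about +y), 0.775 half-way, 1.55 lying level against its stop (closed). Friction 0.15 N m: it stays where it is left when the foot is free. If it stands half-way and the nut brings the foot down on the plate, it starts to be pushed back up once the foot presses with about 20 to 25 N.
- lever_handle: The lever's handle: a straight dark steel bar, 14 mm wide along the hinge pin, 10 mm thick, ending 122 mm from the pivot axis. Origin on the pivot axis, z axis along the bar to its end, y axis along the hinge pin.
- plate: Loose orange fixture plate, 130 mm (x) by 150 mm (y), 20 mm thick, 0.5 kg, on a fixed aluminium nest 30 mm high; origin at the centre of its underside, under the foot. Once touched, the foot (on a stiff spring) presses about 64 N more for each mm it is driven down; properly locked it holds the plate with about 140 N.
- wrench_grip (a point): Bystander: an open-ended steel wrench lying on the bed beside the clamp; point on its handle.
- ink_can: Bystander: grey can 60 mm across, 55 mm high; origin at the centre of its underside.
- bush: Bystander: steel bush 48 mm across, 22 mm high; origin at the centre of its underside.
Things that resemble listed ones, but are neither listed nor needed, are in the scene too. Several things have the shape of the plate; the one meant has the colours described above.

How it is judged (in metres and radians):
On the way:
1. on its way down, just past half-way, the lever bites with the foot pressing on the plate (value of joint lever between 0.8 and 1.15 rad and contact force between clamp and plate between 5 and 150 N).
At the end, for the whole second after the job is handed in: The lever lies locked against its stop (beyond 1.5 rad), the foot holds the plate with 80 to 195 N, and the plate is at rest within 6 mm of where it lay (value of joint lever above 1.5 rad and contact force between clamp and plate between 80 and 195 N and distance of plate from where it was at the start of the episode below 0.006 m and linear speed of plate below 0.01 m/s); the robot touches nothing.
It fails at once if the foot presses on the plate with more than 235 N (crushed) (contact force between clamp and plate above 235 N).
It fails at once if the plate is shifted by more than 12 mm (distance of plate from where it was at the start of the episode above 0.012 m).
It fails at once if a bystander is moved by more than 20 mm (distance of any of wrench_grip, ink_can, bush from where it was at the start of the episode above 0.02 m).
It also fails if it takes over 72 s, if anything falls off the work surface, if the arm or the gripper's body presses on something with over 40 N, if the wrist force passes 120 N, or if a joint passes its speed limit or range.

## Working session

There is one attempt and no reset: what is moved stays moved. The work goes in short steps, Python scripts to look and compute and a shell command to move; the robot and the scene stay as the last step left them, time stands still between calls to the robot, and variables do not carry over. Pictures are saved under pics/ and viewed, on a budget of 10 in all, crops included, one or two more only if the job needs it, and the job is handed in when it is done.

```bash
ls; mkdir -p pics; cat > h.py <<'E'
import numpy as np, cv2
from plant import ctrl, cams
def K(name):
    i=cams.camera_info(name); f=240/np.tan(np.radians(i["vertical_fov"])/2); return i,f
def ext(name,obs=None):
    i,f=K(name)
    if name=="wrist":
        obs=obs or ctrl.get_obs(); T=np.eye(4);T[:3,:3]=np.array(obs["eef_rot"]);T[:3,3]=obs["tool_pos"]
        return T@np.array(i["tool_from_camera"])
    T=np.eye(4);T[:3,:3]=np.array(i["orientation"]);T[:3,3]=i["xyz"];return T
def ray(name,uv,T):
    i,f=K(name); d=(np.array(uv,float)-[i["cx"],i["cy"]])/f; r=np.linalg.norm(d); s=r
    for _ in range(30): s=r/(1+i["k1"]*s*s)
    d=d*(s/r if r>0 else 1); return T[:3,3],T[:3,:3]@np.array([d[0],d[1],1.])
def onz(name,uv,z,T):
    o,d=ray(name,uv,T); return o+d*(z-o[2])/d[2]
def dep(name,uv,D,T):
    o,d=ray(name,uv,T); u,v=map(int,np.round(uv)); p=D[v-1:v+2,u-1:u+2]; return o+d*np.median(p[p>0]) if (p>0).any() else None
def proj(name,P,T):
    i,f=K(name); c=T[:3,:3].T@(np.array(P,float)-T[:3,3]); d=c[:2]/c[2]; return d*(1+i["k1"]*(d@d))*f+[i["cx"],i["cy"]]
def shot(name,tag=None):
    o=ctrl.get_obs(); im,D=cams.read_camera(name); 
    if tag: cv2.imwrite(f"pics/{tag}.png",im[:,:,::-1]); np.save(f"pics/{tag}_d.npy",D)
    return im,D,ext(name,o)
E
python3 - <<'E'
from h import *
for n in("top","side"):
    im,D,T=shot(n,n+"0"); print(n,cams.camera_info(n))
print(cams.camera_info("wrist")); print(ctrl.get_obs(),ctrl.pinch_z)
E
```

```text
pics
top {'vertical_fov': 52.538526653907844, 'cx': 333.2296995882486, 'cy': 243.02648975492622, 'k1': -0.05112835438268971, 'xyz': array([461.51361754,  10.67094135, 901.7246549 ]), 'orientation': array([[ 0.02385129, -0.98728037,  0.15718968],
       [-0.99961178, -0.02581727, -0.01047691],
       [ 0.01440186, -0.15687877, -0.98751285]])}
side {'vertical_fov': 53.703357682455, 'cx': 317.9616743066107, 'cy': 246.42787621119405, 'k1': -0.03075144613558741, 'xyz': array([ 557.52830476, -588.45535796,  783.73694224]), 'orientation': array([[ 0.99928791, -0.03461861,  0.01500722],
       [-0.03524253, -0.71430215,  0.6989495 ],
       [-0.01347697, -0.69898068, -0.71501355]])}
{'vertical_fov': 71.95485853289071, 'cx': 317.4556704461459, 'cy': 243.4560704234547, 'k1': -0.04325502738832202, 'tool_from_camera': array([[ 3.36627587e-04, -9.54218271e-01, -2.99110979e-01,
         7.64198302e+01],
       [ 9.99999867e-01,  4.38300856e-04, -2.72832320e-04,
        -4.29015980e-01],
       [ 3.91442183e-04, -2.99110847e-01,  9.54218292e-01,
        -1.65612741e+02],
       [ 0.00000000e+00,  0
[... 188 characters left out ...]
4e-02]), 'qvel': array([-9.02946077e-04, -1.84246925e-03, -4.31672474e-04, -6.07501880e-05,
        1.53305197e-03,  3.70427969e-04]), 'joint_torque': array([ 9.97262796e-04, -3.82582676e+01, -3.60986423e+01, -3.61006551e-05,
        4.73989247e-03, -4.74627655e-05]), 'tool_pos': array([224.31876896, 474.34817803, 208.07517018]), 'eef_rot': array([[-9.03976006e-01,  4.27582676e-01, -6.60966105e-04],
       [ 4.27583178e-01,  9.03975209e-01, -1.20293238e-03],
       [ 8.31439279e-05, -1.37003999e-03, -9.99999058e-01]]), 'wrist_force': array([ 0.58812126, -1.06072195, -1.42784696]), 'moment': array([ 0.0083086 ,  0.01155709, -0.0276474 ]), 'gripper_width': 85.30097299532741} 18.700000000000003
```

View pics/top0.png

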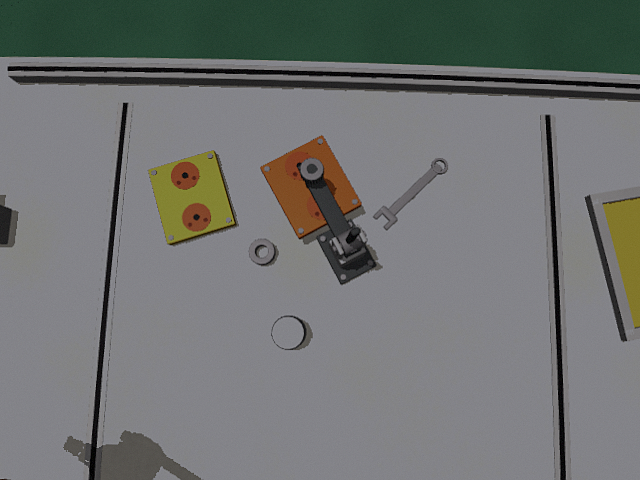

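View pics/side0.png

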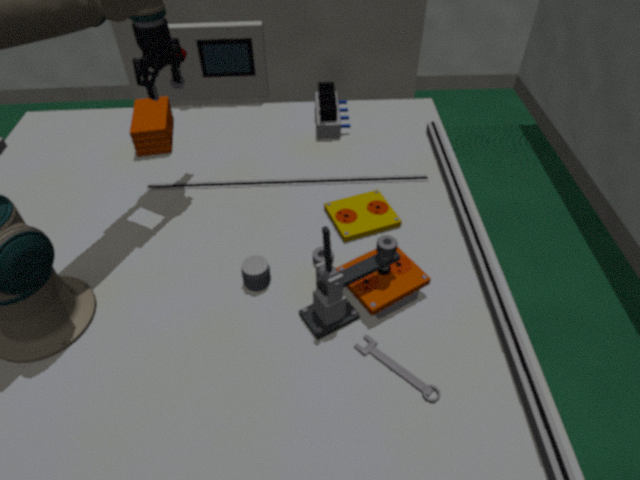

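Top view: the nut is at (312,169), the strap runs to the lever at (350,240), and the bush is at (262,252), the can at (288,332) and the wrench at (412,195). Plate candidates are the orange one under the foot (312,187), the yellow one (192,197), the tray plate (620,260), and the orange stack in the side view (152,125). The plate meant is the orange one under the clamp's foot. Next I'll use depth for geometry and take one enlarged crop to confirm.

```bash
python3 - <<'E'
from h import *
pts={}
for n in("top","side"):
    T=ext(n); D=np.load(f"pics/{n}0_d.npy"); i,f=K(n)
    v,u=np.mgrid[0:480,0:640]; d=np.stack([(u-i["cx"])/f,(v-i["cy"])/f],-1); r=np.linalg.norm(d,axis=-1); s=r.copy()
    for _ in range(20): s=r/(1+i["k1"]*s*s)
    d*=(s/np.maximum(r,1e-9))[...,None]
    P=T[:3,3]+(np.dstack([d,np.ones_like(r)])*D[...,None])@T[:3,:3].T
    P[D==0]=np.nan; np.save(f"pics/{n}_P.npy",P)
    roi=np.zeros((480,640),bool)
    if n=="top": roi[130:290,250:385]=1
    else: roi[215:340,295:435]=1
    z=P[...,2]
    for lo,hi in((141,153),(102,112),(160,260),(44,56),(4,20)):
        m=roi&(z>lo)&(z<hi); c,l,st,ce=cv2.connectedComponentsWithStats(m.astype(np.uint8))
        for k in range(1,c):
            if st[k,4]>15:
                q=P[l==k]; mm=cv2.minAreaRect(q[:,:2].astype(np.float32)); print(n,lo,hi,st[k,4],np.round(q.mean(0),1),"med z",round(np.median(q[:,2]),1),"rect",np.round(mm[0],1),np.round(mm[1],1),round(mm[2],1),"top",np.round(q[q[:,2].argmax()],1))
# triangulate nut top centre
def tri(a,b):
    o1,d1=ray("top",a,ext("top"));o2,d2=ray("side",b,ext("side"))
    s=np.linalg.lstsq(np.c_[d1,-d2],o2-o1,rcond=None)[0]; return o1+s[0]*d1,o2+s[1]*d2
print(tri((312,168),(387,241)))
a=cv2.imread("pics/top0.png")[120:295,240:400];b=cv2.imread("pics/side0.png")[215:345,290:445]
cv2.imwrite("pics/crop.png",np.hstack([cv2.resize(a,(400,437)),cv2.copyMakeBorder(cv2.resize(b,(400,335)),0,102,0,0,0)]))
E
```

```text
top 141 153 449 [700.8  40.5 146.7] med z 146.7 rect [701.6  40.6] [39.7 37.3] 1.1 top [693.5  45.8 150.8]
top 141 153 316 [585.2 -20.6 143.9] med z 143.7 rect [588.1 -22.9] [29.2 50. ] 29.7 top [583.3 -26.6 151.7]
top 102 112 1018 [648.   11.  106.7] med z 106.7 rect [652.   12.8] [104.5  30.2] 29.1 top [634.1  18.7 111.1]
top 102 112 48 [572.6 -29.6 106.2] med z 106.4 rect [573.2 -31. ] [ 7.8 30.1] 20.0 top [570.1 -25.8 109.4]
top 160 260 140 [581.2 -24.  226.9] med z 245.2 rect [582.3 -25. ] [12.2 15.6] 8.6 top [585.  -28.1 252.4]
top 44 56 4496 [700.8  49.6  50.7] med z 50.7 rect [701.5  45.2] [151.1 130.5] 30.2 top [700.   -0.8  55.7]
top 4 20 81 [663.4 -84.6   8. ] med z 7.8 rect [663. -86.] [13.9 29.1] 43.2 top [656.3 -81.2  13.3]
top 4 20 42 [640.1 -31.3  15.1] med z 15.2 rect [639.8 -31.4] [18.6 12.9] 44.2 top [640.2 -25.1  19.5]
top 4 20 982 [569.7 -22.1  14.6] med z 14.6 rect [587.6 -23. ] [100.3  74.8] 29.2 top [607.1  18.4  19.9]
top 4 20 30 [591.  136.8  13.1] med z 12.7 rect [590.8 135.8] [ 6.7 23.8] 31.6 top [592.8 139.   19.9]
top 4 20 34 [569.9 115.6  11.3] med z 10
[... 1175 characters left out ...]
] med z 19.4 rect [690.3 246.3] [12.8 29.7] 12.9 top [688.5 240.6  20. ]
side 4 20 27 [576.7 144.1  12.6] med z 11.3 rect [575.3 143.3] [20.5  4.9] 35.7 top [575.4 144.2  19.6]
side 4 20 26 [564.6 120.6  13.2] med z 13.5 rect [565.2 121.1] [ 5.4 23.8] 37.8 top [565.6 117.1  19.8]
side 4 20 182 [725.8 -11.8  12.3] med z 12.5 rect [729.3 -10.3] [100.2  11.3] 23.4 top [760.3   7.5  19.9]
side 4 20 931 [582.6 -38.9  13.1] med z 13.4 rect [587.8 -21.5] [101.3  77.1] 28.5 top [636.2 -31.9  20. ]
side 4 20 31 [659.1 -78.9   7. ] med z 6.9 rect [659.5 -80.3] [ 9.4 17.1] 51.3 top [661.1 -82.2   9.7]
(array([702.35402171,  39.70457028, 149.65644111]), array([701.60306272,  39.63109219, 149.4131193 ]))
```

View pics/crop.png

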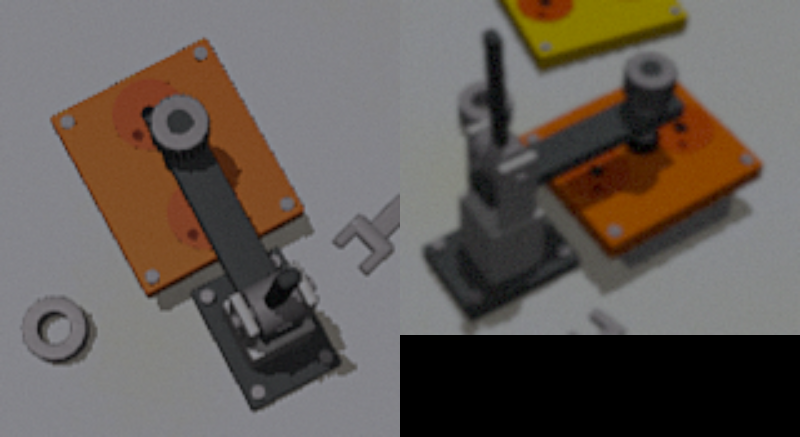

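The crop shows the orange plate under the foot and the nut on the end of the strap. The bush and wrench are clear of it and the lever is near upright.

- **Nut:** (701.5, 40.6), top at z 147. The two-view triangulation agrees within about 1 mm, apart from z reading about 2 mm high.
- **Clamp origin:** (588, -22.5), and 130 mm from the nut as stated.
- **Clamp axis:** x points at 209°.

First I'll set the lever half-way with closed fingertips.

```bash
cat >> h.py <<'E'
from scipy.spatial.transform import Rotation as Ro
O=np.array([588.,-22.5,0]); A=np.radians(209)
CX=np.array([np.cos(A),np.sin(A),0]); CY=np.array([-np.sin(A),np.cos(A),0])
def cl(x,y,z): return O+CX*x+CY*y+np.array([0,0,z])
def inv(p): p=np.array(p)-O; return np.array([p@CX,p@CY,p[2]])
def yawR(deg):
    a=np.radians(deg); x=np.array([np.cos(a),np.sin(a),0]); z=np.array([0,0,-1.]); return np.c_[x,np.cross(z,x),z]
def go(p,deg=None):
    o=ctrl.get_obs(); R=np.array(o["eef_rot"]); d=R.T@(np.array(p)-o["tool_pos"])/40
    w=Ro.from_matrix(R.T@yawR(deg)).as_rotvec()/np.radians(6) if deg is not None else 0
    return np.round(d,3),np.round(w,3)
def st():
    o=ctrl.get_obs(); R=np.array(o["eef_rot"])
    print("t",round(o["t"],2),"clampTCP",np.round(inv(o["tool_pos"]),1),"yaw",round(np.degrees(np.arctan2(R[1,0],R[0,0])),1),"tilt",np.round(R[:,2],3),"q",np.round(o["qpos"],2),"F",np.round(o["wrist_force"],1),"M",np.round(o["moment"],2),"w",round(o["gripper_width"],1))
E
python3 -c "
from h import *
st();print(go(cl(-45,0,255),29))"
```

```text
t 0.1 clampTCP [  77.2 -610.9  208.1] yaw 154.7 tilt [-0.001 -0.001 -1.   ] q [ 1.06  0.05  1.4  -0.    1.69 -0.07] F [ 0.6 -1.1 -1.4] M [ 0.01  0.01 -0.03] w 85.3
(array([-14.186,  -6.429,  -1.165]), array([-8.0000e-03,  1.4000e-02,  2.0948e+01]))
```

```bash
python3 -m crank '[{"angular":[0,0,2],"delta_pos":[-1,-0.45,-1.17],"gripper":0},{"angular":[0,0,4],"delta_pos":[-2.2,-1,-1.17],"gripper":0},{"angular":[0,0,6],"delta_pos":[-3.5,-1.6,-1.17],"gripper":0},{"angular":[0,0,7.7],"delta_pos":[-4.8,-2.2,-1.17],"gripper":0},{"angular":[0,0,9.4],"delta_pos":[-6.1,-2.8,-1.17],"gripper":0},{"angular":[0,0,11.1],"delta_pos":[-7.4,-3.4,-1.17],"gripper":0},{"angular":[0,0,12.8],"delta_pos":[-8.7,-4,-1.17],"gripper":0},{"angular":[0,0,14.5],"delta_pos":[-10,-4.6,-1.17],"gripper":0},{"angular":[0,0,16.2],"delta_pos":[-11.3,-5.2,-1.17],"gripper":0},{"angular":[0,0,17.9],"delta_pos":[-12.5,-5.7,-1.17],"gripper":0},{"angular":[0,0,19.5],"delta_pos":[-13.5,-6.1,-1.17],"gripper":0},{"angular":[0,0,20.95],"delta_pos":[-14.19,-6.43,-1.17],"gripper":0}]' 40
python3 -c "
from h import *
st();print(go(cl(-45,0,205),29))"
```

```text
t: 1.6
tool_pos: [628.2, -2.5, 254.0]
eef_rot: [[0.878, 0.479, -0.002], [0.479, -0.878, -0.001], [-0.003, -0.0, -1.0]]
wrist_force: [0.4, 0.4, -0.1]
gripper_width: -0.1
t 1.6 clampTCP [-44.9   2.  254. ] yaw 28.6 tilt [-0.002 -0.001 -1.   ] q [-0.06  0.35  0.97 -0.    1.82  1.01] F [ 0.4  0.4 -0.1] M [-0.02  0.02  0.01] w -0.1
(array([ 0.006, -0.049,  1.225]), array([-0.001,  0.026, -0.063]))
```

```bash
python3 -m crank '[{"angular":[0,0,0],"delta_pos":[0,-0.05,0.6],"gripper":0},{"angular":[0,0,0],"delta_pos":[0,-0.05,1.22],"gripper":0},{"angular":[0,0,0],"delta_pos":[0,-0.05,1.22],"gripper":0},{"angular":[0,0,0],"delta_pos":[-0.4,-0.05,1.22],"gripper":0},{"angular":[0,0,0],"delta_pos":[-0.8,-0.05,1.22],"gripper":0},{"angular":[0,0,0],"delta_pos":[-1.15,-0.05,1.22],"gripper":0},{"angular":[0,0,0],"delta_pos":[-1.5,-0.05,1.22],"gripper":0},{"angular":[0,0,0],"delta_pos":[-1.8,-0.05,1.22],"gripper":0},{"angular":[0,0,0],"delta_pos":[-2.1,-0.05,1.22],"gripper":0},{"angular":[0,0,0],"delta_pos":[-2.3,-0.05,1.22],"gripper":0},{"angular":[0,0,0],"delta_pos":[-2.45,-0.05,1.22],"gripper":0},{"angular":[0,0,0],"delta_pos":[-2.52,-0.05,1.22],"gripper":0}]'
python3 - <<'E'
from h import *
st()
for n in("side",):
    im,D,T=shot(n,n+"1"); o=cl(0,0,128); p=proj(n,o,T); print(p)
    cv2.imwrite("pics/s1c.png",cv2.resize(im[150:350,230:450,::-1],None,fx=3,fy=3))
E
```

```text
t: 3.1
tool_pos: [538.5, -49.2, 205.5]
eef_rot: [[0.878, 0.479, -0.002], [0.479, -0.878, -0.001], [-0.003, -0.0, -1.0]]
wrist_force: [0.1, -0.1, -0.8]
gripper_width: -0.2
t 3.1 clampTCP [ 56.3  -0.7 205.5] yaw 28.6 tilt [-0.002 -0.001 -1.   ] q [-0.16  0.1   1.36 -0.    1.69  0.91] F [ 0.1 -0.1 -0.8] M [ 0.07 -0.1   0.01] w -0.2
[328.56164016 275.4900458 ]
```

View pics/s1c.png

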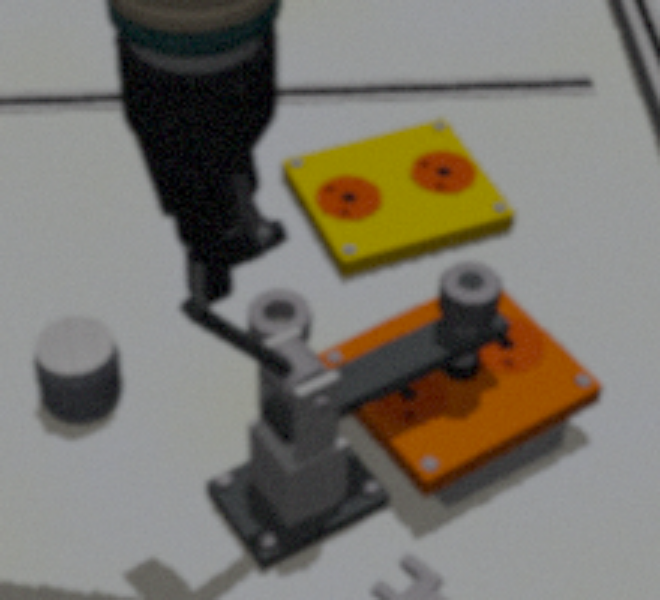

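The lever stands about half-way. The tip is at crop (190,308), the fingers are behind it and nothing else has moved. Next I'll back off towards the nut with the gripper turning counter-clockwise to use the wrist range.

```bash
python3 -m crank '[{"angular":[0,0,0],"delta_pos":[0.4,0,0],"gripper":0},{"angular":[0,0,0],"delta_pos":[1,0,-0.5],"gripper":0},{"angular":[0,0,-1.7],"delta_pos":[1.8,0,-0.8],"gripper":0},{"angular":[0,0,-3.4],"delta_pos":[2.8,0,-0.8],"gripper":0},{"angular":[0,0,-5.1],"delta_pos":[3.7,0,-0.8],"gripper":0},{"angular":[0,0,-6.8],"delta_pos":[4.4,0,-0.8],"gripper":20},{"angular":[0,0,-8.5],"delta_pos":[4.66,0,-0.8],"gripper":40},{"angular":[0,0,-10.2],"delta_pos":[4.66,0,-0.8],"gripper":60},{"angular":[0,0,-11.9],"delta_pos":[4.66,0,-0.8],"gripper":80},{"angular":[0,0,-13.6],"delta_pos":[4.66,0,-0.8],"gripper":80},{"angular":[0,0,-15.3],"delta_pos":[4.66,0,-0.8],"gripper":80},{"angular":[0,0,-17],"delta_pos":[4.66,0,-0.8],"gripper":80}]'
python3 - <<'E'
from h import *
open('h.py','a').write('''
def cloud(n,D,T):
    i,f=K(n); v,u=np.mgrid[0:480,0:640]; c=np.stack([u,v],-1).reshape(-1,1,2).astype(np.float64)
    M=np.array([[f,0,i["cx"]],[0,f,i["cy"]],[0,0,1.]])
    d=np.stack([(u-i["cx"])/f,(v-i["cy"])/f],-1); r=np.linalg.norm(d,axis=-1); s=r.copy()
    for _ in range(20): s=r/(1+i["k1"]*s*s)
    d*=(s/np.maximum(r,1e-9))[...,None]
    P=T[:3,3]+(np.dstack([d,np.ones_like(r)])*D[...,None])@T[:3,:3].T; P[D==0]=np.nan; return P
def lever(n,tag=None):
    im,D,T=shot(n,tag); Q=cloud(n,D,T)-O; q=np.stack([Q@CX,Q@CY,Q[...,2]-128],-1)
    r=np.hypot(q[...,0],q[...,2]); m=(abs(q[...,1])<7)&(r>45)&(r<118)&(q[...,0]>0)&(q[...,2]>-5)
    p=q[m]; a=np.arctan2(p[:,0],p[:,2]); rr=r[m]
    # upper surface is 5 mm above axis: correct the upper envelope
    med=np.median(a); k=abs(a-med)<0.25
    c=p[k].mean(0); u,s,vt=np.linalg.svd(p[k][:,[0,2]]-c[[0,2]],full_matrices=False); t=vt[0]*np.sign(vt[0][0])
    print(n,"lever n",k.sum(),"median",round(med,3),"slope",round(np.arctan2(t[0],t[1]),3),"cen",np.round(c,1))
''')
E
python3 - <<'E'
from h import *
st();print(go(cl(-130,0,190),185)); lever("side","side2"); lever("top","top2")
E
```

```text
t: 4.65
tool_pos: [702.1, 40.1, 236.5]
eef_rot: [[-0.656, 0.755, -0.003], [0.755, 0.656, -0.001], [0.001, -0.003, -1.0]]
wrist_force: [-0.5, 0.1, -0.6]
gripper_width: 79.9
t 4.65 clampTCP [-130.2    0.5  236.5] yaw 131.0 tilt [-0.003 -0.001 -1.   ] q [ 0.01  0.59  0.69 -0.    1.86 -0.71] F [-0.5  0.1 -0.6] M [0.01 0.02 0.01] w 79.9
(array([0.013, 0.003, 1.163]), array([-0.025, -0.025, -9.007]))
side lever n 182 median 0.591 slope 0.62 cen [46.6  3.7 68.7]
top lever n 242 median 0.559 slope 0.62 cen [44.8 -0.2 71.6]
```

```bash
python3 - <<'E'
from h import *
T=ext("side"); D=np.load("pics/side1_d.npy")
for a in(.55,.62,.7,.775,.85): print(a,np.round(proj("side",cl(122*np.sin(a),0,128+122*np.cos(a)),T),1))
im2=cv2.imread("pics/side2.png")
im=cv2.imread("pics/side1.png")
cv2.imwrite("pics/s12.png",np.hstack([cv2.resize(i[220:310,250:350],(400,360),interpolation=cv2.INTER_NEAREST) for i in(im,im2)]))
E
```

```text
0.55 [295.3 249.1]
0.62 [291.6 252.8]
0.7 [287.7 257.1]
0.775 [284.2 261.3]
0.85 [281.1 265.5]
```

View pics/s12.png

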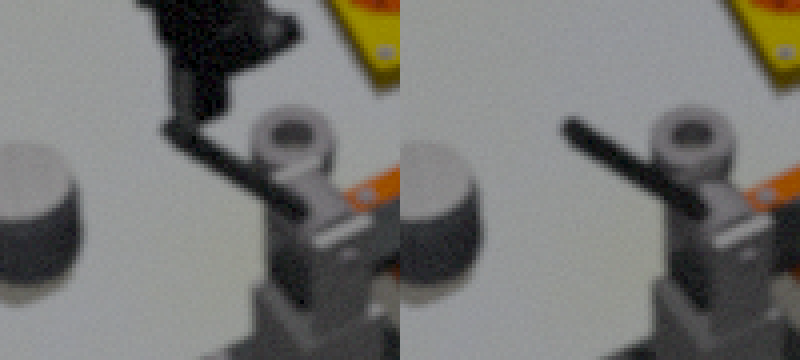

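The lever stayed at 0.62 rad in both frames, with the tip at (292,252) matching the projection, so it fell short of 0.775. I can still use this: detect contact at 0.62, then back the nut off by the known cam difference. Now I'll turn the wrist, descend and grip the nut.

```bash
python3 -m crank '[{"angular":[0,0,-1.7],"delta_pos":[0,0,0.4],"gripper":80},{"angular":[0,0,-3.4],"delta_pos":[0,0,0.8],"gripper":80},{"angular":[0,0,-5.1],"delta_pos":[0,0,1],"gripper":80},{"angular":[0,0,-6.8],"delta_pos":[0,0,1],"gripper":80},{"angular":[0,0,-8.5],"delta_pos":[0,0,1],"gripper":80},{"angular":[0,0,-10.2],"delta_pos":[0,0,1],"gripper":80},{"angular":[0,0,-11.9],"delta_pos":[0,0,1],"gripper":80},{"angular":[0,0,-13.6],"delta_pos":[0,0,1],"gripper":80},{"angular":[0,0,-14],"delta_pos":[0,0,1],"gripper":80}]' 80
python3 - <<'E'
from h import *
st(); im,D,T=shot("wrist","w1"); P=cloud("wrist",D,T)
z=P[...,2]; m=(z>134)&(z<146)&(np.linalg.norm(P[...,:2]-[701.7,40.5],axis=-1)<30)
if m.any(): q=P[m]; print(m.sum(),np.median(q[:,2]),cv2.minAreaRect(q[:,:2].astype(np.float32)),cv2.minEnclosingCircle(q[:,:2].astype(np.float32)))
print(go(cl(-130,0,111),215))
E
```

```text
t: 5.88
tool_pos: [702.0, 40.1, 196.3]
eef_rot: [[-0.823, -0.568, -0.004], [-0.568, 0.823, -0.001], [0.004, 0.001, -1.0]]
wrist_force: [0.8, -0.5, -1.0]
gripper_width: 80.3
t 5.88 clampTCP [-130.     0.5  196.3] yaw -145.4 tilt [-0.004 -0.001 -1.   ] q [ 0.01  0.59  0.77 -0.    1.78 -2.17] F [ 0.8 -0.5 -1. ] M [-0.02 -0.03 -0.01] w 80.3
2279 140.93405120641563 ((700.7265625, 40.72640609741211), (39.37668228149414, 39.23162078857422), 64.89434814453125) ((701.05517578125, 40.76885986328125), 20.05506134033203)
(array([-0.008,  0.01 ,  2.131]), array([ 0.009, -0.036, -0.06 ]))
```

View pics/w1.png

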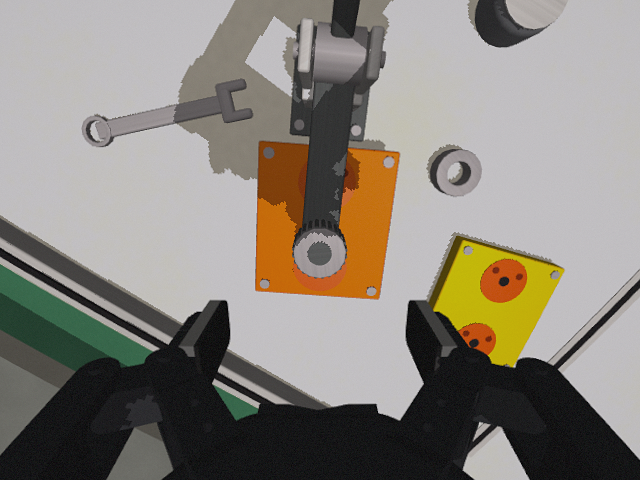

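The wrist view shows the nut centred at (320,250) between the open fingers, about (701, 40.7) with its top at 141, as expected for 0.62 rad. Wrench and bush are clear of the fingers. Descend and grip.

```bash
python3 -m crank '[{"angular":[0,0,0],"delta_pos":[0.01,0.02,0.7],"gripper":70},{"angular":[0,0,0],"delta_pos":[0.01,0.02,1.4],"gripper":65},{"angular":[0,0,0],"delta_pos":[0.01,0.02,1.9],"gripper":60},{"angular":[0,0,0],"delta_pos":[0.01,0.02,2.12],"gripper":60},{"angular":[0,0,0],"delta_pos":[0.01,0.02,2.12],"gripper":45},{"angular":[0,0,0],"delta_pos":[0.01,0.02,2.12],"gripper":30},{"angular":[0,0,0],"delta_pos":[0.01,0.02,2.12],"gripper":30},{"angular":[0,0,0],"delta_pos":[0.01,0.02,2.12],"gripper":30}]' 80
python3 - <<'E'
from h import *
st(); lever("side","side3")
E
```

```text
t: 6.92
tool_pos: [701.1, 40.9, 113.2]
eef_rot: [[-0.823, -0.569, -0.002], [-0.569, 0.823, -0.001], [0.002, 0.001, -1.0]]
wrist_force: [-5.5, 2.3, 4.7]
gripper_width: 33.3
t 6.92 clampTCP [-129.6   -0.7  113.2] yaw -145.3 tilt [-0.002 -0.001 -1.   ] q [ 0.01  0.61  0.91 -0.    1.62 -2.17] F [-5.5  2.3  4.7] M [ 0.43  0.82 -0.01] w 33.3
side lever n 184 median 0.594 slope 0.622 cen [46.6  3.7 68.1]
```

```bash
python3 -m crank '[{"angular":[0,0,1],"delta_pos":[0,0,0],"gripper":30},{"angular":[0,0,2],"delta_pos":[0,0,0],"gripper":30},{"angular":[0,0,3],"delta_pos":[0,0,0],"gripper":30},{"angular":[0,0,4],"delta_pos":[0,0,0],"gripper":30}]' 80
python3 - <<'E'
from h import *
st(); im,D,T=shot("wrist","w2")
cv2.imwrite("pics/w2c.png",im[...,::-1])
E
```

```text
t: 7.48
tool_pos: [700.9, 41.1, 113.4]
eef_rot: [[-0.983, -0.182, -0.002], [-0.182, 0.983, -0.001], [0.003, -0.0, -1.0]]
wrist_force: [-3.2, 1.0, 0.9]
gripper_width: 32.8
t 7.47 clampTCP [-129.6   -0.8  113.4] yaw -169.5 tilt [-0.002 -0.001 -1.   ] q [ 0.01  0.61  0.91 -0.    1.63 -1.75] F [-3.2  1.   0.9] M [0.22 0.51 0.4 ] w 32.8
```

View pics/w2c.png

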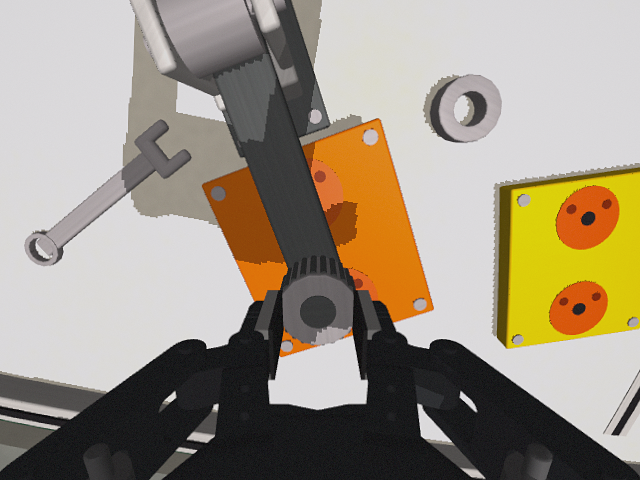

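The jaws hold the nut centrally at about (318,300). The moment about z is 0.40 N m, matching the stated 0.45 N m, so the nut is turning. I'll continue clockwise to about 1.4 rad total.

```bash
python3 -m crank '[{"angular":[0,0,1.5],"delta_pos":[0,0,0],"gripper":30},{"angular":[0,0,3],"delta_pos":[0,0,0],"gripper":30},{"angular":[0,0,4.5],"delta_pos":[0,0,0],"gripper":30},{"angular":[0,0,6],"delta_pos":[0,0,0],"gripper":30},{"angular":[0,0,7.5],"delta_pos":[0,0,0],"gripper":30},{"angular":[0,0,9],"delta_pos":[0,0,0],"gripper":30},{"angular":[0,0,9.3],"delta_pos":[0,0,0],"gripper":30}]' 80
python3 - <<'E'
from h import *
st(); lever("side","side4")
E
python3 -m crank '[{"angular":[0,0,1.5],"delta_pos":[0,0,0],"gripper":30},{"angular":[0,0,3],"delta_pos":[0,0,0],"gripper":30},{"angular":[0,0,3],"delta_pos":[0,0,0],"gripper":30}]' 80
python3 - <<'E'
from h import *
st(); lever("side","side5")
E
```

```text
t: 8.4
tool_pos: [701.0, 41.4, 113.4]
eef_rot: [[-0.702, 0.712, -0.002], [0.712, 0.702, -0.0], [0.001, -0.002, -1.0]]
wrist_force: [-2.3, 1.8, -0.7]
gripper_width: 33.2
t 8.4 clampTCP [-129.8   -1.1  113.4] yaw 134.6 tilt [-0.002 -0.    -1.   ] q [ 0.01  0.61  0.91 -0.    1.63 -0.77] F [-2.3  1.8 -0.7] M [0.37 0.19 0.42] w 33.2
side lever n 181 median 0.592 slope 0.622 cen [46.6  3.7 68.2]
t: 8.82
tool_pos: [701.1, 41.4, 113.4]
eef_rot: [[-0.45, 0.893, -0.002], [0.893, 0.45, -0.0], [0.001, -0.002, -1.0]]
wrist_force: [-1.4, 1.7, -1.2]
gripper_width: 32.9
t 8.82 clampTCP [-129.9   -1.1  113.4] yaw 116.7 tilt [-0.002 -0.    -1.   ] q [ 0.01  0.61  0.91 -0.    1.62 -0.46] F [-1.4  1.7 -1.2] M [ 0.4   0.19 -0.27] w 32.9
side lever n 186 median 0.594 slope 0.624 cen [46.7  3.7 68.1]
```

```bash
for k in 1 2; do :; done
python3 -m crank '[{"angular":[0,0,1.5],"delta_pos":[0,0,0],"gripper":30},{"angular":[0,0,3],"delta_pos":[0,0,0],"gripper":30},{"angular":[0,0,3],"delta_pos":[0,0,0],"gripper":30}]' 80 >/dev/null
python3 -c "
from h import *
st(); lever('side','side6')"
python3 -m crank '[{"angular":[0,0,1.5],"delta_pos":[0,0,0],"gripper":30},{"angular":[0,0,3],"delta_pos":[0,0,0],"gripper":30},{"angular":[0,0,3],"delta_pos":[0,0,0],"gripper":30}]' 80 >/dev/null
python3 -c "
from h import *
st(); lever('side','side7')"
```

```text
t 9.25 clampTCP [-130.    -1.1  113.4] yaw 99.1 tilt [-0.002 -0.    -1.   ] q [ 0.01  0.61  0.91 -0.    1.62 -0.15] F [-0.7  3.2 -1.6] M [ 0.4   0.11 -0.15] w 32.4
side lever n 185 median 0.594 slope 0.621 cen [46.6  3.7 68.2]
t 9.68 clampTCP [-130.1   -1.   113.4] yaw 81.4 tilt [-0.001 -0.    -1.   ] q [ 0.01  0.61  0.91 -0.    1.62  0.16] F [-0.   1.5 -1.6] M [ 0.39  0.07 -0.18] w 33.1
side lever n 183 median 0.595 slope 0.621 cen [46.5  3.6 67.9]
```

```bash
python3 -m crank '[{"angular":[0,0,1.5],"delta_pos":[0,0,0],"gripper":30},{"angular":[0,0,3],"delta_pos":[0,0,0],"gripper":30},{"angular":[0,0,3],"delta_pos":[0,0,0],"gripper":30}]' 80 >/dev/null
python3 -c "
from h import *
st(); lever('side','side8')"
python3 -m crank '[{"angular":[0,0,1.5],"delta_pos":[0,0,0],"gripper":30},{"angular":[0,0,3],"delta_pos":[0,0,0],"gripper":30},{"angular":[0,0,3],"delta_pos":[0,0,0],"gripper":30}]' 80 >/dev/null
python3 -c "
from h import *
st(); lever('side','side9')"
```

```text
t 10.1 clampTCP [-130.2   -1.   113.4] yaw 63.7 tilt [-0.001  0.    -1.   ] q [0.01 0.61 0.91 0.   1.62 0.47] F [ 0.5  1.3 -1. ] M [ 0.33  0.03 -0.27] w 33.0
side lever n 185 median 0.594 slope 0.615 cen [46.8  3.6 68.3]
t 10.53 clampTCP [-130.3   -0.9  113.4] yaw 46.0 tilt [-0.001  0.    -1.   ] q [0.01 0.61 0.91 0.   1.62 0.77] F [ 0.3  2.5 -1.2] M [ 0.35 -0.07 -0.17] w 33.1
side lever n 184 median 0.595 slope 0.621 cen [46.8  3.7 68.4]
```

```bash
python3 -m crank '[{"angular":[0,0,1.5],"delta_pos":[0,0,0],"gripper":30},{"angular":[0,0,3],"delta_pos":[0,0,0],"gripper":30},{"angular":[0,0,3],"delta_pos":[0,0,0],"gripper":30}]' 80 >/dev/null
python3 -c "
from h import *
st(); lever('side','side10')"
python3 -m crank '[{"angular":[0,0,1.5],"delta_pos":[0,0,0],"gripper":30},{"angular":[0,0,3],"delta_pos":[0,0,0],"gripper":30},{"angular":[0,0,3],"delta_pos":[0,0,0],"gripper":30}]' 80 >/dev/null
python3 -c "
from h import *
st(); lever('side','side11')
a=cv2.imread('pics/side3.png')[215:325,320:440];b=cv2.imread('pics/side11.png')[215:325,320:440]
cv2.imwrite('pics/foot.png',cv2.resize(np.hstack([a,b]),(800,366)))"
```

```text
t 10.95 clampTCP [-130.3   -0.8  113.4] yaw 28.4 tilt [-0.001  0.    -1.   ] q [0.01 0.61 0.91 0.   1.62 1.08] F [ 1.1  1.6 -1.8] M [ 0.31 -0.16 -0.21] w 32.7
side lever n 182 median 0.595 slope 0.623 cen [46.9  3.8 68.5]
t 11.38 clampTCP [-130.3   -0.7  113.4] yaw 10.7 tilt [-0.001  0.    -1.   ] q [0.01 0.61 0.91 0.   1.62 1.39] F [ 0.6  0.4 -1.7] M [ 0.28 -0.14 -0.22] w 32.7
side lever n 187 median 0.596 slope 0.619 cen [46.6  3.6 68. ]
```

View pics/foot.png

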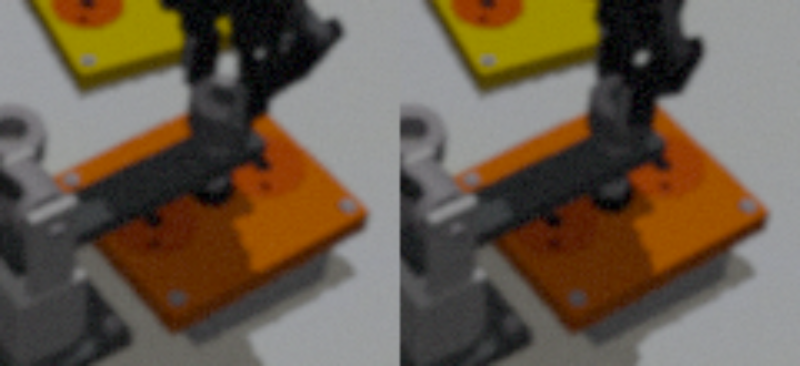

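The foot is visibly lower, from about y 188 to 198 in the crop, so the nut turns. There is no contact yet at 3.56 rad, so I'll continue.

```bash
python3 -m crank '[{"angular":[0,0,1.5],"delta_pos":[0,0,0],"gripper":30},{"angular":[0,0,3],"delta_pos":[0,0,0],"gripper":30},{"angular":[0,0,3],"delta_pos":[0,0,0],"gripper":30}]' 80 >/dev/null
python3 -c "
from h import *
st(); lever('side','side12')"
python3 -m crank '[{"angular":[0,0,1.5],"delta_pos":[0,0,0],"gripper":30},{"angular":[0,0,3],"delta_pos":[0,0,0],"gripper":30},{"angular":[0,0,3],"delta_pos":[0,0,0],"gripper":30}]' 80 >/dev/null
python3 -c "
from h import *
st(); lever('side','side13')"
```

```text
t 11.8 clampTCP [-130.2   -0.6  113.4] yaw -7.0 tilt [-0.001  0.    -1.   ] q [0.01 0.61 0.91 0.   1.62 1.7 ] F [ 0.4  1.4 -2.1] M [ 0.31 -0.15 -0.2 ] w 33.0
side lever n 183 median 0.595 slope 0.619 cen [46.7  3.7 68.1]
t 12.22 clampTCP [-130.1   -0.5  113.4] yaw -24.6 tilt [-0.001  0.    -1.   ] q [0.01 0.61 0.91 0.   1.62 2.01] F [ 0.3  1.5 -1.4] M [ 0.21 -0.09 -0.23] w 33.3
side lever n 183 median 0.595 slope 0.621 cen [46.9  3.7 68.6]
```

```bash
python3 -m crank '[{"angular":[0,0,1.5],"delta_pos":[0,0,0],"gripper":30},{"angular":[0,0,3],"delta_pos":[0,0,0],"gripper":30},{"angular":[0,0,3],"delta_pos":[0,0,0],"gripper":30}]' 80 >/dev/null
python3 -c "
from h import *
st(); lever('side','side14')"
python3 -m crank '[{"angular":[0,0,1.5],"delta_pos":[0,0,0],"gripper":30},{"angular":[0,0,2.5],"delta_pos":[0,0,0],"gripper":30},{"angular":[0,0,2.5],"delta_pos":[0,0,0],"gripper":30}]' 80 >/dev/null
python3 -c "
from h import *
st(); lever('side','side15')"
```

```text
t 12.65 clampTCP [-130.    -0.4  113.5] yaw -42.3 tilt [-0.001  0.    -1.   ] q [0.01 0.61 0.91 0.   1.62 2.31] F [ 0.2  1.  -0.1] M [ 0.16  0.06 -0.22] w 33.1
side lever n 185 median 0.594 slope 0.622 cen [46.9  3.7 68.4]
t 13.07 clampTCP [-130.    -0.4  113.7] yaw -57.0 tilt [-0.001  0.    -1.   ] q [0.01 0.61 0.91 0.   1.62 2.57] F [-1.1  1.3  0.7] M [0.11 0.17 0.03] w 32.9
side lever n 183 median 0.589 slope 0.617 cen [46.8  3.7 69.1]
```

```bash
python3 -m crank '[{"angular":[0,0,0],"delta_pos":[0,0,0],"gripper":45},{"angular":[0,0,0],"delta_pos":[0,0,0],"gripper":50},{"angular":[0,0,0],"delta_pos":[0,0,0],"gripper":50},{"angular":[0,0,0],"delta_pos":[0,0,0],"gripper":50}]' 80 >/dev/null
python3 -c "
from h import *
st(); lever('side','side16');lever('side','side17')
for k in (9,13,14,15,16,17):
    im=cv2.imread(f'pics/side{k}.png').astype(int); r=cv2.imread('pics/side4.png').astype(int)
    D=np.load(f'pics/side{k}_d.npy'); Q=cloud('side',D,ext('side'))-O; q=np.stack([Q@CX,Q@CY,Q[...,2]],-1)
    m=(abs(q[...,1])<12)&(q[...,0]<-40)&(q[...,0]>-100)&(q[...,2]>90)&(q[...,2]<112); print(k,'strap z',np.round(q[m][:,2].mean(),2),m.sum())
"
```

```text
t 13.62 clampTCP [-130.    -0.3  113.9] yaw -56.9 tilt [-0.001 -0.    -1.   ] q [ 0.01  0.61  0.91 -0.    1.62  2.57] F [-0.1  0.4  0.8] M [-0.   -0.03 -0.01] w 50.1
side lever n 184 median 0.578 slope 0.602 cen [45.2  3.9 68.6]
side lever n 180 median 0.578 slope 0.602 cen [45.5  3.7 69.1]
9 strap z 100.05 304
13 strap z 100.15 305
14 strap z 100.02 304
15 strap z 100.28 307
16 strap z 100.32 301
17 strap z 100.49 299
```

Contact found. With the jaws open the lever was pushed back from 0.62 to 0.602 rad, so the foot presses about 18 N and the present bite angle is about 0.57. To bite at 0.775 the nut needs about 1.6 mm, or 0.90 rad, counter-clockwise. Net clockwise turn would be about 3.84 rad, at the edge of the stated range. Now I'll regrip and turn back.

```bash
python3 -m crank '[{"angular":[0,0,0],"delta_pos":[0,0,0],"gripper":30},{"angular":[0,0,0],"delta_pos":[0,0,0],"gripper":30},{"angular":[0,0,0],"delta_pos":[0,0,0],"gripper":30},{"angular":[0,0,0],"delta_pos":[0,0,0],"gripper":30},{"angular":[0,0,-1.5],"delta_pos":[0,0,0],"gripper":30},{"angular":[0,0,-3],"delta_pos":[0,0,0],"gripper":30},{"angular":[0,0,-4.5],"delta_pos":[0,0,0],"gripper":30},{"angular":[0,0,-6],"delta_pos":[0,0,0],"gripper":30},{"angular":[0,0,-7.5],"delta_pos":[0,0,0],"gripper":30},{"angular":[0,0,-8.6],"delta_pos":[0,0,0],"gripper":30},{"angular":[0,0,-8.6],"delta_pos":[0,0,0],"gripper":30}]' 80
python3 -c "
from h import *
st(); lever('side','side18')"
```

```text
t: 15.1
tool_pos: [701.8, 41.1, 114.3]
eef_rot: [[0.996, -0.094, 0.0], [-0.094, -0.996, 0.0], [0.0, -0.0, -1.0]]
wrist_force: [-0.9, 1.0, 3.9]
gripper_width: 32.7
t 15.1 clampTCP [-130.4   -0.5  114.3] yaw -5.4 tilt [ 0.  0. -1.] q [0.01 0.61 0.91 0.   1.62 1.67] F [-0.9  1.   3.9] M [0.15 0.21 0.08] w 32.7
side lever n 176 median 0.578 slope 0.602 cen [45.1  3.8 68.6]
```

Turned back 0.90 rad. Now I'll release, rise, close the fingers and go behind the lever.

```bash
python3 -m crank '[{"angular":[0,0,0],"delta_pos":[0,0,0],"gripper":60},{"angular":[0,0,0],"delta_pos":[0,0,0],"gripper":70},{"angular":[0,0,0],"delta_pos":[0,0,0],"gripper":70},{"angular":[0,0,0],"delta_pos":[0,0,-1],"gripper":70},{"angular":[0,0,0],"delta_pos":[0,0,-2.2],"gripper":40},{"angular":[0,0,-1.5],"delta_pos":[0,0,-3.3],"gripper":0},{"angular":[0,0,-3],"delta_pos":[-0.5,0.4,-3.3],"gripper":0},{"angular":[0,0,-4.5],"delta_pos":[-1.2,0.8,-3.3],"gripper":0},{"angular":[0,0,-5.7],"delta_pos":[-1.75,1.21,-3.3],"gripper":0},{"angular":[0,0,-5.7],"delta_pos":[-1.75,1.21,-3.3],"gripper":0},{"angular":[0,0,-5.7],"delta_pos":[-1.75,1.21,-2.8],"gripper":0},{"angular":[0,0,-5.7],"delta_pos":[-1.75,1.21,-2.27],"gripper":0}]' 80
python3 -c "
from h import *
st(); lever('side','side19'); print(go(cl(50,0,205),29))"
```

```text
t: 16.65
tool_pos: [628.2, -0.1, 204.7]
eef_rot: [[0.878, 0.479, 0.001], [0.479, -0.878, 0.0], [0.001, 0.0, -1.0]]
wrist_force: [-1.2, -0.4, -0.1]
gripper_width: -0.1
t 16.65 clampTCP [-4.600e+01 -1.000e-01  2.047e+02] yaw 28.6 tilt [ 0.001  0.    -1.   ] q [-0.06  0.35  1.07  0.    1.72  1.01] F [-1.2 -0.4 -0.1] M [-0.05  0.05  0.06] w -0.1
side lever n 178 median 0.577 slope 0.602 cen [45.1  3.9 68.6]
(array([-2.376,  0.034, -0.099]), array([-0.027,  0.034, -0.059]))
```

```bash
python3 -m crank '[{"angular":[0,0,0],"delta_pos":[-1,0.02,0],"gripper":0},{"angular":[0,0,0],"delta_pos":[-2,0.03,0],"gripper":0},{"angular":[0,0,0],"delta_pos":[-2.3,0.03,0],"gripper":0},{"angular":[0,0,0],"delta_pos":[-2.5,0.03,-0.02],"gripper":0},{"angular":[0,0,0],"delta_pos":[-2.7,0.03,-0.03],"gripper":0},{"angular":[0,0,0],"delta_pos":[-2.88,0.03,-0.04],"gripper":0},{"angular":[0,0,0],"delta_pos":[-2.88,0.03,-0.04],"gripper":0}]'
python3 -c "
from h import *
st(); lever('side','side20');lever('top')"
python3 -m crank '[{"angular":[0,0,0],"delta_pos":[-0.08,0,0.06],"gripper":0},{"angular":[0,0,0],"delta_pos":[-0.14,0,0.12],"gripper":0},{"angular":[0,0,0],"delta_pos":[-0.14,0,0.12],"gripper":0}]'
python3 -c "
from h import *
st(); lever('side','side21');lever('top')"
```

```text
t: 17.58
tool_pos: [526.4, -56.3, 202.8]
eef_rot: [[0.878, 0.479, -0.005], [0.479, -0.878, 0.001], [-0.004, -0.003, -1.0]]
wrist_force: [0.8, 0.1, -0.3]
gripper_width: -0.2
t 17.57 clampTCP [ 70.3  -0.3 202.8] yaw 28.6 tilt [-0.005  0.001 -1.   ] q [-0.18  0.07  1.39 -0.    1.68  0.89] F [ 0.8  0.1 -0.3] M [-0.02  0.02 -0.05] w -0.2
side lever n 199 median 0.659 slope 0.696 cen [50.9  3.5 64.7]
t: 18.05
tool_pos: [521.4, -59.0, 197.7]
eef_rot: [[0.878, 0.479, -0.005], [0.479, -0.878, 0.001], [-0.004, -0.003, -1.0]]
wrist_force: [-0.7, -1.2, -0.1]
gripper_width: -0.1
t 18.05 clampTCP [ 75.9  -0.3 197.7] yaw 28.6 tilt [-0.005  0.001 -1.   ] q [-0.18  0.06  1.42 -0.    1.67  0.89] F [-0.7 -1.2 -0.1] M [-0.03  0.01  0.04] w -0.1
side lever n 200 median 0.718 slope 0.762 cen [54.4  3.2 61.3]
  return _methods._mean(a, axis=axis, dtype=dtype,
  ret = ret.dtype.type(ret / rcount)
h.py:53: RuntimeWarning: Mean of empty slice.
  c=p[k].mean(0); u,s,vt=np.linalg.svd(p[k][:,[0,2]]-c[[0,2]],full_matrices=False); t=vt[0]*np.sign(vt[0][0])
  ret = um.true_divide(
Traceback (most recent call last):
  File "h.py", line 53, in lever
    c=p[k].mean(0); u,s,vt=np.linalg.svd(p[k][:,[0,2]]-c[[0,2]],full_matrices=False); t=vt[0]*np.sign(vt[0][0])
                                                                                        ~~^^^
IndexError: index 0 is out of bounds for axis 0 with size 0
  return _methods._mean(a, axis=axis, dtype=dtype,
  ret = ret.dtype.type(ret / rcount)
h.py:53: RuntimeWarning: Mean of empty slice.
  c=p[k].mean(0); u,s,vt=np.linalg.svd(p[k][:,[0,2]]-c[[0,2]],full_matrices=False); t=vt[0]*np.sign(vt[0][0])
  ret = um.true_divide(
Traceback (most recent call last):
  File "h.py", line 53, in lever
    c=p[k].mean(0); u,s,vt=np.linalg.svd(p[k][:,[0,2]]-c[[0,2]],full_matrices=False); t=vt[0]*np.sign(vt[0][0])
                                                                                        ~~^^^
IndexError: index 0 is out of bounds for axis 0 with size 0
```

The lever is near 0.76 with only friction (about 1.5 N). I'll step on and read the bite.

```bash
python3 -m crank '[{"angular":[0,0,0],"delta_pos":[-0.09,0,0.09],"gripper":0},{"angular":[0,0,0],"delta_pos":[-0.17,0,0.18],"gripper":0},{"angular":[0,0,0],"delta_pos":[-0.17,0,0.18],"gripper":0},{"angular":[0,0,0],"delta_pos":[-0.17,0,0.18],"gripper":0}]' >/dev/null
python3 -c "
from h import *
st(); lever('side','side22')"
python3 -m crank '[{"angular":[0,0,0],"delta_pos":[-0.07,0,0.09],"gripper":0},{"angular":[0,0,0],"delta_pos":[-0.15,0,0.19],"gripper":0},{"angular":[0,0,0],"delta_pos":[-0.15,0,0.19],"gripper":0},{"angular":[0,0,0],"delta_pos":[-0.15,0,0.19],"gripper":0}]' >/dev/null
python3 -c "
from h import *
st(); lever('side','side23')"
```

```text
t 18.65 clampTCP [ 82.7  -0.5 190.4] yaw 28.6 tilt [-0.005  0.001 -1.   ] q [-0.19  0.05  1.44 -0.    1.66  0.88] F [-2.  -0.8  2.3] M [-0.14  0.19 -0.  ] w -0.0
side lever n 222 median 0.799 slope 0.839 cen [59.6  3.2 56.9]
t 19.2 clampTCP [ 88.8  -0.5 182.8] yaw 28.6 tilt [-0.005  0.001 -1.   ] q [-0.2   0.04  1.47 -0.    1.64  0.87] F [-3.5 -1.1  1.3] M [-0.23  0.29 -0.08] w 0.1
side lever n 232 median 0.879 slope 0.912 cen [63.1  2.7 51.4]
```

```bash
python3 -c "
from h import *
st()
a=cv2.imread('pics/side23.png')[170:330,220:380]
im,D,T=shot('wrist','w3')
cv2.imwrite('pics/v9.png',np.hstack([cv2.resize(a,(400,400)),cv2.resize(im[100:480,130:510,::-1],(400,400))]))"
```

```text
t 19.25 clampTCP [ 88.8  -0.5 182.8] yaw 28.6 tilt [-0.005  0.001 -1.   ] q [-0.2   0.04  1.47 -0.    1.64  0.87] F [-1.2 -1.4  3.1] M [-0.2   0.37 -0.04] w 0.1
```

View pics/v9.png

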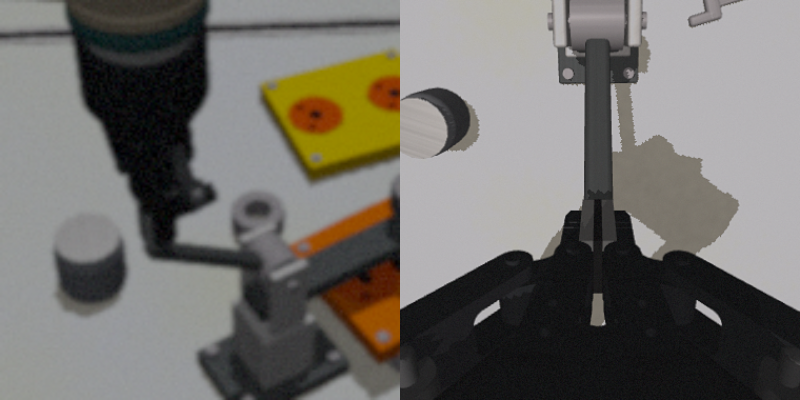

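The side crop shows the lever at about 0.9 rad with its end at (155,250) under the fingertip. The wrist view shows the lever meeting the fingers at (598,195). The wrist force is too noisy to judge the bite, but backing the fingers off lets the lever spring back to its balance angle, which gives the bite directly.

```bash
python3 -m crank '[{"angular":[0,0,0],"delta_pos":[0.3,0,-0.5],"gripper":0},{"angular":[0,0,0],"delta_pos":[0.6,0,-1],"gripper":0},{"angular":[0,0,0],"delta_pos":[0.6,0,-1],"gripper":0}]' >/dev/null
python3 -c "
from h import *
st(); lever('side','side24');lever('side')
a=cv2.imread('pics/w3.png')[250:450,230:410]
b=cv2.imread('pics/side24.png')[170:330,220:380]
cv2.imwrite('pics/v10.png',np.hstack([cv2.resize(a,(360,400)),cv2.resize(b,(400,400))]))"
```

```text
t 19.68 clampTCP [ 6.350e+01 -1.000e-01  2.234e+02] yaw 28.7 tilt [-0.003  0.001 -1.   ] q [-0.17  0.08  1.34  0.    1.72  0.9 ] F [0.7 0.1 0.6] M [ 0.04  0.05 -0.01] w 0.1
side lever n 236 median 0.834 slope 0.88 cen [61.4  2.5 54.6]
side lever n 231 median 0.833 slope 0.877 cen [62.   2.5 55.2]
```

View pics/v10.png

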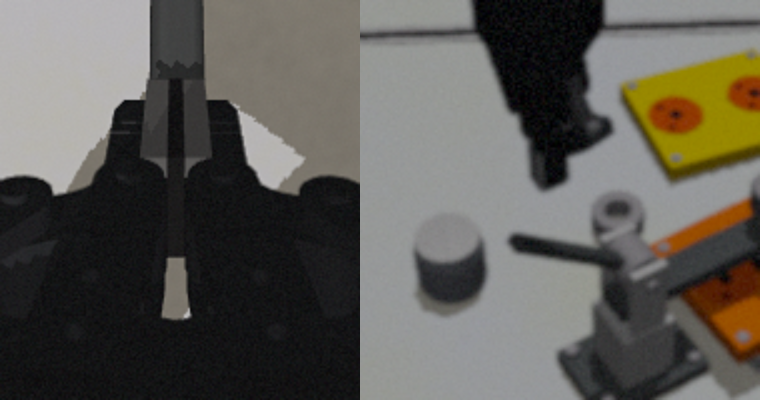

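In the crop the lever tip sits at (515,242) and the lever settled at about 0.87–0.88 after release. It therefore sprang back under about 25 N, which puts the bite at about 0.80–0.81 rad, within 0.1 of half-way. Predicted lock force is about 122 N. Now I'll push it down.

```bash
python3 -m crank '[{"angular":[0,0,0],"delta_pos":[-0.35,0,0.5],"gripper":0},{"angular":[0,0,0],"delta_pos":[-0.63,0,0.95],"gripper":0},{"angular":[0,0,0],"delta_pos":[-0.7,0,1.15],"gripper":0},{"angular":[0,0,0],"delta_pos":[-0.76,0,1.33],"gripper":0},{"angular":[0,0,0],"delta_pos":[-0.79,0,1.46],"gripper":0},{"angular":[0,0,0],"delta_pos":[-0.81,0,1.58],"gripper":0},{"angular":[0,0,0],"delta_pos":[-0.81,0,1.58],"gripper":0}]' >/dev/null
python3 -c "
from h import *
st(); lever('side','side25')"
python3 -m crank '[{"angular":[0,0,0],"delta_pos":[-0.02,0,0.2],"gripper":0},{"angular":[0,0,0],"delta_pos":[-0.03,0,0.4],"gripper":0},{"angular":[0,0,0],"delta_pos":[-0.03,0,0.4],"gripper":0}]' >/dev/null
python3 -c "
from h import *
st(); lever('side','side26')"
```

```text
t 20.65 clampTCP [ 97.8  -1.2 157.6] yaw 28.7 tilt [-0.008  0.002 -1.   ] q [-0.21  0.03  1.53 -0.    1.59  0.86] F [-0.2 -0.7 -0.1] M [-0.01 -0.04 -0.01] w -0.1
side lever n 261 median 1.108 slope 1.161 cen [71.9  2.4 35.1]
t 21.07 clampTCP [ 99.4  -1.8 140.4] yaw 28.7 tilt [-0.01   0.002 -1.   ] q [-0.21  0.04  1.55  0.    1.56  0.86] F [0.2 0.9 0.2] M [-0.   -0.02 -0.01] w 0.1
side lever n 275 median 1.257 slope 1.277 cen [77.8  2.1 24.7]
```

The lever is at 1.28, but the wrist force reads about 0 where I expected 1–5 N. Before locking I'll check the bite decisively: grip the handle, lift it to about 1.1, release, and see whether it springs back to about 0.87.

```bash
python3 -m crank '[{"angular":[0,0,0],"delta_pos":[0,0.04,-0.8],"gripper":0},{"angular":[0,0,0],"delta_pos":[0,0.04,-1.5],"gripper":40},{"angular":[0,0,0],"delta_pos":[0,0.04,-1.5],"gripper":40},{"angular":[0,0,0],"delta_pos":[0,0.04,-1.5],"gripper":40}]' 20 >/dev/null
python3 -c "
from h import *
st(); lever('side','side27')"
python3 -m crank '[{"angular":[0,0,0],"delta_pos":[0,0,0.8],"gripper":40},{"angular":[0,0,0],"delta_pos":[0,0,1.45],"gripper":40},{"angular":[0,0,0],"delta_pos":[0,0,1.45],"gripper":40},{"angular":[0,0,0],"delta_pos":[0,0,1.45],"gripper":8},{"angular":[0,0,0],"delta_pos":[0,0,1.45],"gripper":8},{"angular":[0,0,0],"delta_pos":[0,0,1.45],"gripper":8},{"angular":[0,0,0],"delta_pos":[0,0,1.45],"gripper":8},{"angular":[0,0,0],"delta_pos":[0.07,0,1.2],"gripper":8},{"angular":[0,0,0],"delta_pos":[0.15,0,0.95],"gripper":8},{"angular":[0,0,0],"delta_pos":[0.15,0,0.95],"gripper":8}]' 20 >/dev/null
python3 -c "
from h import *
st(); lever('side','side28')"
```

```text
t 21.62 clampTCP [ 99.   -0.  199.7] yaw 28.7 tilt [-0.011  0.003 -1.   ] q [-0.21  0.01  1.46  0.    1.68  0.86] F [ 0.7  1.4 -0.6] M [ 0.04 -0.01 -0.01] w 40.1
side lever n 303 median 1.26 slope 1.31 cen [78.3  1.5 24.5]
t 22.93 clampTCP [ 92.7   0.  162.8] yaw 28.7 tilt [-0.009  0.002 -1.   ] q [-0.2   0.04  1.51  0.    1.61  0.87] F [ 0.4  0.1 -0.5] M [0.03 0.02 0.01] w 7.8
side lever n 309 median 1.259 slope 1.286 cen [78.4  1.4 24.8]
```

The fingers closed on nothing (width 7.8). The effective fingertips sit about 22 mm above the reported TCP, consistent with the earlier push offsets. I'll repeat the grip 24 mm lower.

```bash
python3 -m crank '[{"angular":[0,0,0],"delta_pos":[0,0,0],"gripper":40},{"angular":[0,0,0],"delta_pos":[0,0,0],"gripper":40},{"angular":[0,0,0],"delta_pos":[0,0,0.6],"gripper":40},{"angular":[0,0,0],"delta_pos":[0,0,1.15],"gripper":40},{"angular":[0,0,0],"delta_pos":[0,0,1.15],"gripper":8},{"angular":[0,0,0],"delta_pos":[0,0,1.15],"gripper":8},{"angular":[0,0,0],"delta_pos":[0,0,1.15],"gripper":8},{"angular":[0,0,0],"delta_pos":[0.06,0,0.9],"gripper":8},{"angular":[0,0,0],"delta_pos":[0.12,0,0.65],"gripper":8},{"angular":[0,0,0],"delta_pos":[0.12,0,0.65],"gripper":8}]' 20 >/dev/null
python3 -c "
from h import *
st(); lever('side','side29'); im,D,T=shot('wrist','w4')"
python3 -m crank '[{"angular":[0,0,0],"delta_pos":[0,0,0],"gripper":40},{"angular":[0,0,0],"delta_pos":[0,0,0],"gripper":40},{"angular":[0,0,0],"delta_pos":[0,0,0],"gripper":40},{"angular":[0,0,0],"delta_pos":[0,0,0],"gripper":40}]' 20 >/dev/null
python3 -c "
from h import *
st(); lever('side','side30')"
```

```text
t 24.23 clampTCP [ 86.4  -0.3 138.2] yaw 28.7 tilt [-0.005  0.004 -1.   ] q [-0.2   0.07  1.53  0.    1.55  0.87] F [ 5.2  3.7 -1.9] M [ 0.5  -0.74  0.04] w 13.3
side lever n 118 median 1.029 slope 1.051 cen [64.6  3.1 38.3]
t 24.82 clampTCP [ 86.6  -0.3 138.1] yaw 28.7 tilt [-0.005  0.004 -1.   ] q [-0.2   0.07  1.53  0.    1.55  0.87] F [-0.4 -0.7  0.7] M [-0.05  0.02  0.04] w 39.9
side lever n 44 median 0.81 slope 0.904 cen [44.3  3.3 41. ]
```

Confirmed: the lever was held at about 1.05 with a clear force, and on release it sprang back to about 0.87, so the bite is about 0.8 rad. Now I'll do the final push: rise clear, close, and follow the same arc further down.

```bash
python3 -m crank '[{"angular":[0,0,0],"delta_pos":[0,0,-0.8],"gripper":40},{"angular":[0,0,0],"delta_pos":[0,0,-1.6],"gripper":40},{"angular":[0,0,0],"delta_pos":[0.4,0,-2.1],"gripper":0},{"angular":[0,0,0],"delta_pos":[0.4,0,-2.1],"gripper":0},{"angular":[0,0,0],"delta_pos":[0.4,0,-2.1],"gripper":0},{"angular":[0,0,0],"delta_pos":[0.4,0,-2.1],"gripper":0}]' 40 >/dev/null
python3 -c "
from h import *
st(); lever('side','side31')"
python3 -m crank '[{"angular":[0,0,0],"delta_pos":[-0.2,0,0.4],"gripper":0},{"angular":[0,0,0],"delta_pos":[-0.45,0,0.85],"gripper":0},{"angular":[0,0,0],"delta_pos":[-0.57,0,1.15],"gripper":0},{"angular":[0,0,0],"delta_pos":[-0.65,0,1.4],"gripper":0},{"angular":[0,0,0],"delta_pos":[-0.69,0,1.65],"gripper":0},{"angular":[0,0,0],"delta_pos":[-0.72,0,1.9],"gripper":0},{"angular":[0,0,0],"delta_pos":[-0.72,0,2.1],"gripper":0},{"angular":[0,0,0],"delta_pos":[-0.72,0,2.25],"gripper":0},{"angular":[0,0,0],"delta_pos":[-0.72,0,2.4],"gripper":0},{"angular":[0,0,0],"delta_pos":[-0.72,0,2.4],"gripper":0}]' 40 >/dev/null
python3 -c "
from h import *
st(); lever('side','side32')"
```

```text
t 25.62 clampTCP [ 71.1   0.  220.6] yaw 28.7 tilt [-0.008  0.004 -1.   ] q [-0.18  0.07  1.36  0.    1.72  0.89] F [ 0.5 -0.1 -0.1] M [-0.02 -0.02 -0.03] w -0.2
side lever n 231 median 0.812 slope 0.857 cen [60.6  2.6 56.2]
t 26.93 clampTCP [100.3  -1.1 124.2] yaw 28.7 tilt [-0.008  0.005 -1.   ] q [-0.21  0.05  1.58  0.    1.53  0.86] F [ 0.4  0.3 -0.2] M [ 0.08 -0.01  0.06] w 0.5
side lever n 315 median 1.398 slope 1.33 cen [82.1  2.1 15.2]
```

```bash
python3 -m crank '[{"angular":[0,0,0],"delta_pos":[0,0.02,0.12],"gripper":0},{"angular":[0,0,0],"delta_pos":[0,0.02,0.24],"gripper":0},{"angular":[0,0,0],"delta_pos":[0,0.02,0.35],"gripper":0},{"angular":[0,0,0],"delta_pos":[0,0.02,0.35],"gripper":0}]' 40 >/dev/null
python3 -c "
from h import *
st(); lever('side','side33')"
```

```text
t 27.48 clampTCP [100.1   0.  112.8] yaw 28.7 tilt [-0.006  0.004 -1.   ] q [-0.22  0.05  1.59  0.    1.5   0.85] F [-7.3  0.9 13.8] M [ 0.12  1.27 -0.06] w 0.1
side lever n 287 median 1.495 slope 1.398 cen [84.   2.4  7.7]
```

The lever median plus surface offset is about 1.55, with 14 N of reaction, so it is on its stop. Retreat and check.

```bash
python3 -m crank '[{"angular":[0,0,0],"delta_pos":[0,0,-0.8],"gripper":0},{"angular":[0,0,0],"delta_pos":[0,0,-2.2],"gripper":0},{"angular":[0,0,0],"delta_pos":[0,0,-3.6],"gripper":0},{"angular":[0,0,0],"delta_pos":[0,-2,-3.8],"gripper":0},{"angular":[0,0,0],"delta_pos":[0,-4,-3.8],"gripper":0},{"angular":[0,0,0],"delta_pos":[0,-4,-3.8],"gripper":0},{"angular":[0,0,0],"delta_pos":[0,-4,-3.8],"gripper":0}]' 40 >/dev/null
python3 - <<'E'
from h import *
st(); lever('side','sideF'); lever('top','topF')
def orange(n):
    im=cv2.imread(f'pics/{n}.png'); h=cv2.cvtColor(im,cv2.COLOR_BGR2HSV); P=cloud('top',np.load(f'pics/{n}_d.npy'),ext('top'))
    m=(abs(P[...,2]-50)<6); m[:130]=0;m[245:]=0;m[:,:255]=0;m[:,365:]=0
    r=cv2.minAreaRect(P[m][:,:2].astype(np.float32)); return r
print(orange('top0'),orange('topF'))
a=cv2.imread('pics/topF.png')[100:360,140:480];b=cv2.imread('pics/sideF.png')[190:410,220:460]
cv2.imwrite('pics/vF.png',np.hstack([cv2.resize(a,(400,306)),cv2.resize(b,(334,306))]))
E
```

```text
t 28.4 clampTCP [  98.6 -160.8  266.1] yaw 28.9 tilt [-0.005  0.004 -1.   ] q [ 0.08 -0.22  1.55  0.    1.82  1.14] F [0.7 0.3 0.4] M [-0.03  0.01  0.04] w -0.4
side lever n 328 median 1.503 slope 1.55 cen [81.6  1.2  5. ]
top lever n 393 median 1.482 slope 1.542 cen [80.8  0.2  7.1]
((686.3963623046875, 36.284454345703125), (186.2572021484375, 130.46490478515625), 30.305130004882812) ((686.4771728515625, 36.33948516845703), (186.78024291992188, 130.5538787841797), 30.30948257446289)
```

View pics/vF.png

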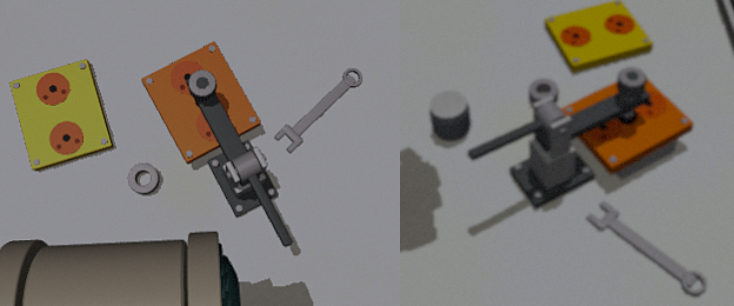

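The lever lies level with its tip at (288,240) in the top crop, slope 1.54–1.55 rad from both cameras. The plate, bush, wrench and can are where they were, and the robot is clear. Handing in.

```bash
python3 -c "
from plant import ctrl
print(ctrl.close_job())"
```

```text
the job is handed in; nothing more can be done
None
```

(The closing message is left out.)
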